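Nest the kidney dishes beside the microscope

TASK

Tidy the bench after microscopy: lift the red-capped specimen jar out of the white kidney dish and stand it upright in the small orange tray, then nest the blue dish in the white one, and then the yellow dish in the blue one, each turned so that its outline matches the dish below and it sits fully home and level. Lower the dishes in rather than dropping them, leave the white dish where it stands, and do not disturb the other things on the bench.

Things in the scene. Friction and masses are not known exactly. Their poses are not given: they have to be found in the camera images.
- white_dish_mid (a point): White kidney dish, loose; rim 164 x 90 mm (x +-82, y -48 to +42), base 146 x 73, 44 high, 2.5 mm wall flaring outwards, 3 mm floor. Point: its balance point, 22 mm above its underside; x along its length, y to the bulging side (hollow side at -y), z up. It holds the jar, in its +x compartment. A dish nested in it sits exactly over it, the same way round, 26 mm higher, with 2.7 mm play all round.
- blue_dish_mid (a point): Blue kidney dish, loose, empty, 0.16 kg; same shape, point and axes as the white one. In each dish a solid divider 12 mm thick (along x) crosses at x = 0, y -20 to +32 mm, from the floor to 26 mm above the underside (4 mm above the point). Pinch it from above near y = 0, one finger in each compartment (each about 60 mm long, 50 mm wide at the floor): the dish hangs level.
- yellow_dish_mid (a point): Yellow kidney dish, loose, empty, 0.16 kg; same shape, point, axes and divider as the blue and white ones. The divider and a 10 mm rib at each tip (tops 26 mm above the underside) carry the next dish. Side play is about 8 mm as a dish begins to enter (underside 44 mm above that of the dish below) and 2.7 mm when home (26 mm).
- jar_mid (a point): Specimen jar: upright closed cylinder, cream body 30 mm across and 60 mm high, red cap 32 mm across and 15 mm high on it, 75 mm in all, 60 g. Point: its centre, 37.5 mm above its underside; z up. It stands in the white dish and rises 34 mm above the rim: pinch it from above by the cap and the top of the body, clear of the rim.
- tray_in (a point): The specimen tray: a fixed square orange plastic tray, 84 x 84 mm outside, with a lip 3 mm thick and 10 mm high; the point is the centre of its inner floor, 3 mm above the bench; x and y along its sides.
- petri_mid (a point): Bystander, loose, not to be disturbed: closed Petri dish, 90 mm across, 18 mm high. The point is at its centre, 9 mm up.
- amber_bottle_mid (a point): Bystander, loose, not to be disturbed: amber reagent bottle with a black cap, 48 mm across, 105 mm high. The point is at its centre, 50 mm up.
- wash_bottle_mid (a point): Bystander, loose, not to be disturbed: white bottle with a green cap, 52 mm across, 120 mm high. The point is at its centre, 60 mm up.
- oil_bottle_mid (a point): Bystander, loose, not to be disturbed: small amber oil bottle with a white cap, 26 mm across, 55 mm high. The point is at its centre, 27 mm up.
- carton_mid (a point): Bystander, loose, not to be disturbed: white and blue slide carton, 60 x 85 x 75 mm high. The point is at its centre, 37 mm up.
- slide_box_mid (a point): Bystander, loose, not to be disturbed: flat green slide box, 90 x 170 x 34 mm high (beside it, at the back beyond x = 0.77 m, a fixed clear tube rack 112 mm high). The point is at its centre, 17 mm up.
Not all that is in view belongs to the job. There is more than one size of the part that bears blue_dish_mid; the job needs the largest.

How it is judged:
On the way, in this order (a step that is already met when the one before it is completed fails the run):
1. the jar stands upright in the orange tray, let go (horizontal distance between jar_mid and tray_in below 0.034 m and height (world z) of jar_mid between 0.036 and 0.0445 m and angle between jar_mid's own z axis and vertical below 0.1 rad and contact force between the fingers and jar below 0.1 N), for 0.2 s.
2. the blue dish is nested in the white dish, let go (horizontal distance between blue_dish_mid and white_dish_mid below 0.008 m and z of blue_dish_mid in the frame of white_dish_mid between 0.022 and 0.0295 m and angle between the x axis of blue_dish_mid and the x axis of white_dish_mid, either way round below 0.09 rad and angle between blue_dish_mid's own z axis and vertical below 0.06 rad and contact force between the fingers and blue_dish below 0.1 N), for 0.2 s.
3. the yellow dish is nested in the blue dish, let go (horizontal distance between yellow_dish_mid and blue_dish_mid below 0.008 m and z of yellow_dish_mid in the frame of blue_dish_mid between 0.022 and 0.0295 m and angle between the x axis of yellow_dish_mid and the x axis of blue_dish_mid, either way round below 0.09 rad and angle between yellow_dish_mid's own z axis and vertical below 0.06 rad and contact force between the fingers and yellow_dish below 0.1 N), for 0.2 s.
At the end, for the whole second after the job is handed in: Jar upright in the orange tray, within 34 mm of its centre; blue nested in white, yellow in blue: middles within 8 mm, 22 to 29.5 mm above the lower, aligned within 0.09 rad, level within 0.06 rad; white dish flat, within 40 mm of its start; all let go and at rest (all of step 1 and all of step 2 and all of step 3 and distance of white_dish_mid from where it was at the start of the episode below 0.04 m and height (world z) of white_dish_mid below 0.025 m and angle between white_dish_mid's own z axis and vertical below 0.06 rad and linear speed of each of white_dish, blue_dish, yellow_dish, jar below 0.02 m/s); the robot touches nothing.
It fails at once if a bystander (bottle, Petri dish, carton or slide box) is shifted by more than 25 mm (distance of any of petri_mid, amber_bottle_mid, wash_bottle_mid, oil_bottle_mid, carton_mid, slide_box_mid from where it was at the start of the episode above 0.025 m).
It fails at once if the blue or yellow dish is dropped: it falls into the dish below faster than 0.6 m/s, out of the fingers ((linear speed of blue_dish above 0.6 m/s and horizontal distance between blue_dish_mid and white_dish_mid below 0.05 m and contact force between the fingers and blue_dish below 0.1 N) or (linear speed of yellow_dish above 0.6 m/s and horizontal distance between yellow_dish_mid and blue_dish_mid below 0.05 m and contact force between the fingers and yellow_dish below 0.1 N)).
It also fails if it takes over 72 s, if anything falls off the work surface, if the arm or the gripper's body presses on something with over 40 N, if the wrist force passes 120 N, or if a joint passes its speed limit or range.

ROBOT

A 6-joint arm with a two-finger parallel gripper is mounted at the origin on the work surface. World frame = base frame: x ahead of the robot, y to its left, z up, the work surface at z = 0. Lengths are in m, angles in rad, forces in N, time in s.
With the tool pointing down it reaches from about 0.275 to 0.825 m from the base axis. Payload 4.9 kg.
Tool frame: the origin (TCP) lies midway between the tips of the shut fingers; the grasp point (between the pads) lies 19 mm behind it (bot.grip_depth is the distance from the TCP to the grasp point, in m); y points along the fingers, x is the direction in which the jaws open and shut, and the axes are right-handed (so a half turn about y gives the same grasp; the last joint's range is limited). The gripper opens to 85 mm and grips with 20 to 120 N. Pads are 22 mm wide; open, the fingers measure 114 mm over their backs; the gripper's body (76 mm by 85 mm) begins 54 mm behind the grasp point. The pads swing forward as they close: fully open they stand 13 mm farther back than shut.
Start: joints at [1.096, 0.326, -0.193, 1.052, 0, 1.437], TCP at [0.184, 0.518, 0.231] pointing down, gripper open.
Joint ranges: [-2.65, 2.65], [-0.97, 1.79], [-1.3, 1.35], [-1.93, 2.1], [-1.47, 1.37], [-3.14, 3.14]. Speed limits (rad/s): [2.57, 2.57, 3.14, 3.14, 3.14, 3.14].

INTERFACE

Orientations are given as a unit quaternion [w, x, y, z].
In Python, from cell import bot gives the robot as it stands. Calls block until the motion is done:
- bot.move_pose(position, orientation): joint-space move of the TCP to a pose.
- bot.move_linear(position, speed=0.15, rotation=None, until_force=None): straight line of the TCP; rotation=None keeps the orientation; speed is the mean speed in m/s. With until_force (N) it stops when the force on the tool has changed by that much, and returns True; else False.
- bot.goto_joints(angles): joint-space move.
- bot.set_gripper(opening, grasp_force=None): opening from 0.0 (shut) to 1.0 (fully open); grasp_force is the grip in N (None keeps the last); returns when the fingers have stopped.
- bot.wait(seconds).
- bot.solve_ik(position, orientation): joint angles nearest the present ones, or None.
- bot.camera(name): name is "side" or "top"; returns the picture (400x640x3 uint8, red, green, blue); there is no depth.
- bot.calibration(name): a dict with "mtx" (3x3 intrinsics, pixels), "extrinsics" (4x4, takes a point from world to camera coordinates). Camera axes: x right, y down, z forward; pixel columns grow to the right and rows downward; lengths in m; the calibration is good to about 2 mm. A picture is of the moment at which its call begins. calibration takes no time and is no camera call.
A pose or a line that the arm cannot do raises bot.PlanningError and nothing moves.
- bot.close_job(): hands the job in, once; it reports no verdict.
Trained networks look in the newest picture that a camera, given by its name, has taken for a name from the list of things; names that differ only in an ending like _2 or _b are one class to them, and where a whole thing is asked for, a point or a joint stands for the part that bears it (a point fixed in the world has none). Each returns a list of dicts, best first, with "confidence" (0 to 1); they miss things now and then, are a little off and sometimes report something else, mostly with a low value. They report only what shows in the picture. A call takes as long as a camera call. They do not tell look-alikes from the thing itself.
- bot.search_frame(camera, thing): "bbox" ([left, top, width, height] in pixels, round what is visible of it).
Readings, each from a call of its own:
- bot.read_clock(): time.
- bot.read_joint_positions(): joint angles.
- bot.read_joint_vel(): joint speeds.
- bot.read_joint_efforts(): joint torques, N m.
- bot.read_position(): TCP position.
- bot.read_tool_rot(): TCP orientation.
- bot.read_ft_force(): force on the tool from outside, world axes, zero at the start.
- bot.read_moment(): the same for the moment, N m.
- bot.read_gripper_width(): opening from 0.0 (shut) to 1.0 (fully open).
Only numpy, scipy, OpenCV 4.12 (cv2) and the standard library are available. Lean on these libraries where they do the work, as an engineer would, in place of code of your own. Each camera call takes 0.05 s, during which the arm holds its last target. There are 200 camera calls.

## Working session

There is one attempt and no reset: what is moved stays moved. The work goes in short steps, each a Python script; the robot and the scene stay as the last script left them, time stands still between calls to the robot, and variables do not carry over. Pictures are saved under pics/ and viewed, about 8 in all and at most 12, crops included, and the job is handed in when it is done.

```bash
ls; mkdir -p pics
python3 - <<'E'
from cell import bot
import cv2, numpy as np
for n in ("top","side"):
    im=bot.camera(n); cv2.imwrite(f"pics/{n}0.png",im[:,:,::-1])
    c=bot.calibration(n); print(n,np.round(c["mtx"],1).tolist(),np.round(c["extrinsics"],4).tolist())
    for t in ["white_dish_mid","blue_dish_mid","yellow_dish_mid","jar_mid","tray_in","petri_mid","amber_bottle_mid","wash_bottle_mid","oil_bottle_mid","carton_mid","slide_box_mid"]:
        print(t,[(np.round(d["bbox"]).tolist(),round(d["confidence"],2)) for d in bot.search_frame(n,t)[:3]])
print(bot.read_clock(),bot.read_tool_rot(), bot.grip_depth)
E
```

```text
pics
top [[426.4, 0.0, 321.5], [0.0, 426.4, 194.9], [0.0, 0.0, 1.0]] [[0.0206, -0.9997, -0.0129, -0.077], [-0.996, -0.0194, -0.0873, 0.5193], [0.087, 0.0146, -0.9961, 1.4812], [0.0, 0.0, 0.0, 1.0]]
white_dish_mid [([190.0, 173.0, 39.0, 45.0], 0.91)]
blue_dish_mid [([383.0, 185.0, 44.0, 39.0], 0.84), ([388.0, 238.0, 24.0, 33.0], 0.68), ([445.0, 245.0, 16.0, 31.0], 0.66)]
yellow_dish_mid [([292.0, 150.0, 29.0, 46.0], 0.86), ([389.0, 129.0, 29.0, 26.0], 0.39)]
jar_mid [([256.0, 199.0, 32.0, 28.0], 0.29)]
tray_in [([258.0, 200.0, 26.0, 28.0], 0.75)]
petri_mid [([320.0, 208.0, 25.0, 26.0], 0.73)]
amber_bottle_mid [([191.0, 176.0, 36.0, 42.0], 0.55), ([241.0, 140.0, 16.0, 17.0], 0.48)]
wash_bottle_mid [([350.0, 148.0, 23.0, 17.0], 0.53), ([178.0, 128.0, 52.0, 31.0], 0.3)]
oil_bottle_mid []
carton_mid [([389.0, 132.0, 28.0, 26.0], 0.75), ([353.0, 149.0, 16.0, 16.0], 0.49), ([291.0, 153.0, 30.0, 41.0], 0.26)]
slide_box_mid [([178.0, 130.0, 51.0, 29.0], 0.73), ([192.0, 179.0, 16.0, 10.0], 0.5)]
side [[383.2, 0.0, 321.6], [0.0, 383.2, 200.0], [0.0, 0.0, 1.0]] [[-0.9673, -0.2536, 0.0035, 0.4705
[... 183 characters left out ...]
 35.0], 0.82), ([385.0, 172.0, 31.0, 15.0], 0.7), ([395.0, 146.0, 30.0, 15.0], 0.63)]
yellow_dish_mid [([253.0, 209.0, 57.0, 46.0], 0.77)]
jar_mid [([228.0, 334.0, 25.0, 38.0], 0.8)]
tray_in [([304.0, 265.0, 42.0, 30.0], 0.63), ([230.0, 335.0, 23.0, 37.0], 0.43)]
petri_mid [([335.0, 209.0, 34.0, 27.0], 0.75), ([324.0, 148.0, 47.0, 34.0], 0.29)]
amber_bottle_mid [([203.0, 255.0, 30.0, 45.0], 0.69)]
wash_bottle_mid [([274.0, 160.0, 16.0, 39.0], 0.92)]
oil_bottle_mid [([337.0, 237.0, 6.0, 18.0], 0.57)]
carton_mid [([274.0, 141.0, 22.0, 28.0], 0.59)]
slide_box_mid [([273.0, 159.0, 21.0, 40.0], 0.68), ([127.0, 305.0, 84.0, 92.0], 0.67)]
1.2 [ 0.57756405 -0.57753361 -0.40797303  0.40796164] 0.0187
```

Run:
```python
import cv2
t=cv2.imread("pics/top0.png")[110:290,165:485]; cv2.imwrite("pics/t1.png",cv2.resize(t,(800,450),interpolation=cv2.INTER_CUBIC))
s=cv2.imread("pics/side0.png")[120:400,120:440]; cv2.imwrite("pics/s1.png",cv2.resize(s,(685,600),interpolation=cv2.INTER_CUBIC))
from scipy.spatial.transform import Rotation as R
print(R.from_quat([-0.57753361,-0.40797303,0.40796164,0.57756405]).as_matrix().round(3))
```

```text
[[ 0.334 -0.    -0.942]
 [ 0.942  0.     0.334]
 [ 0.    -1.     0.   ]]
```

View pics/t1.png

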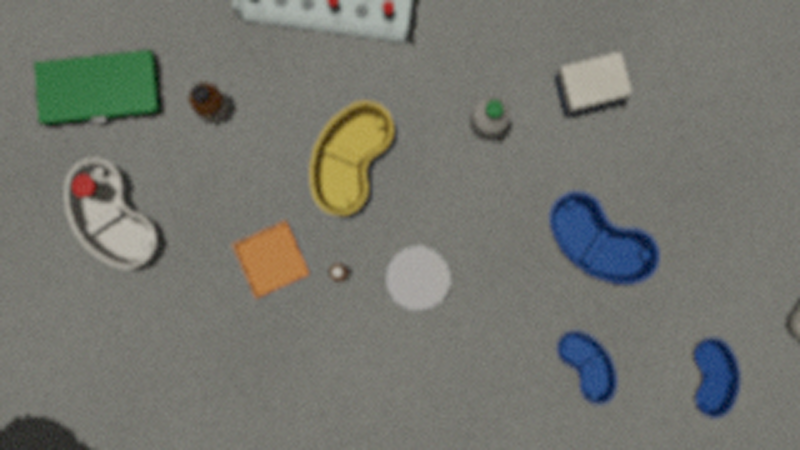

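View pics/s1.png

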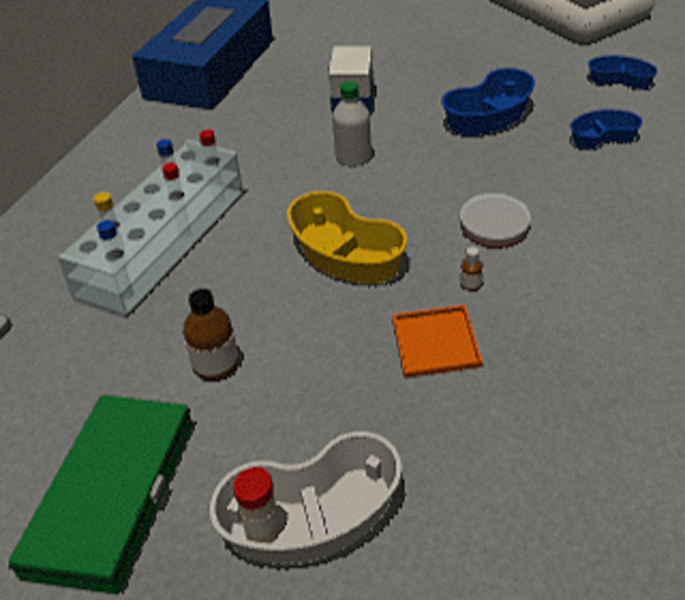

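```bash
cat > h.py <<'E'
from cell import bot
import cv2, numpy as np
from scipy.optimize import minimize
from scipy.spatial.transform import Rotation as Rn
def proj(cam,P):
    c=bot.calibration(cam); E=np.array(c["extrinsics"]); p=np.atleast_2d(P)@E[:3,:3].T+E[:3,3]
    q=p@np.array(c["mtx"]).T; return q[:,:2]/q[:,2:]
def unproj(cam,uv,z):
    c=bot.calibration(cam); E=np.array(c["extrinsics"]); R=E[:3,:3]; C=-R.T@E[:3,3]
    d=R.T@np.linalg.inv(c["mtx"])@[uv[0],uv[1],1]; return C+d*(z-C[2])/d[2]
def kidney(r=36.,Rc=67.8,a=.746):
    t=np.linspace(-a,a,40); cl=np.c_[Rc*np.sin(t),6-Rc+Rc*np.cos(t)]
    th=np.linspace(0,2*np.pi,60); pts=(cl[:,None]+r*np.c_[np.cos(th),np.sin(th)]).reshape(-1,2)
    # outline in order: outer arc, tip, inner arc, tip
    o=np.c_[(Rc+r)*np.sin(t),6-Rc+(Rc+r)*np.cos(t)]; i=np.c_[(Rc-r)*np.sin(t),6-Rc+(Rc-r)*np.cos(t)][::-1]
    s=np.linspace(0,np.pi,30)[1:-1]
    def tip(k,sg): 
        ang=np.pi/2-sg*a-sg*s; return cl[k]+r*np.c_[np.cos(ang),np.sin(ang)]
    return np.r_[o,tip(-1,1),i,tip(0,-1)[::-1]]/1e3
K=kidney()
def fit(cam,mask,z,S=6):
    """rim pose (x,y,th) by IoU of the soft mask with the projected outline at height z, S x supersampled"""
    ys,xs=np.nonzero(mask>.5); x0,x1,y0,y1=xs.min()-8,xs.max()+9,ys.min()-8,ys.max()+9
    m=cv2.resize(mask[y0:y1,x0:x1].astype(np.float32),None,fx=S,fy=S,interpolation=cv2.INTER_CUBIC)>.5
    c0=unproj(cam,(xs.mean(),ys.mean()),z)[:2]
    def cost(p):
        c,s=np.cos(p[2]),np.sin(p[2]); w=K@np.array([[c,s],[-s,c]])+p[:2]
        uv=(proj(cam,np.c_[w,np.full(len(w),z)])+.5-[x0,y0])*S-.5
        im=np.zeros(m.shape,np.uint8); cv2.fillPoly(im,[np.round(uv*16).astype(np.int32)],1,shift=4)
        return 1-(im.astype(bool)&m).sum()/(im.astype(bool)|m).sum()
    best=min(((cost([*c0,t]),t) for t in np.arange(-np.pi,np.pi,.2)))
    f=lambda q: cost([q[0]/100,q[1]/100,q[2]/10])
    x=np.array([c0[0]*100,c0[1]*100,best[1]*10])
    for k in range(2):
        r=minimize(f,x,method="Nelder-Mead",options=dict(initial_simplex=np.array([x,x+[.8,0,0],x+[0,.8,0],x+[0,0,1.5]]))); x=r.x
    return np.array([x[0]/100,x[1]/100,x[2]/10]),r.fun
def dish_mask(im,name,box):
    l,t,w,h=[int(round(v)) for v in box]; f=im.astype(np.float32); R,G,B=f[...,0],f[...,1],f[...,2]
    g=dict(blue=B-R,yellow=R-B,white=(R+G+B)/3)[name]; 
    roi=np.zeros(g.shape,np.float32); sl=np.s_[t-4:t+h+4,l-4:l+w+4]; q=g[sl]
    bg=np.median(np.r_[q[0],q[-1],q[:,0],q[:,-1]]); fg=np.percentile(q,70 if name!="white" else 90)
    a=np.clip((q-bg)/(fg-bg),0,1)
    b=(a>.5).astype(np.uint8); b=cv2.morphologyEx(b,cv2.MORPH_CLOSE,np.ones((3,3),np.uint8)) if name!="white" else b
    n,L,st,_=cv2.connectedComponentsWithStats(b); k=1+st[1:,4].argmax()
    cs,_=cv2.findContours((L==k).astype(np.uint8),cv2.RETR_EXTERNAL,cv2.CHAIN_APPROX_NONE)
    fill=cv2.drawContours(np.zeros_like(b),[max(cs,key=cv2.contourArea)],-1,1,-1)
    er=cv2.erode(fill,np.ones((3,3),np.uint8)); a=np.where(er>0,1,a)*cv2.dilate(fill,np.ones((3,3),np.uint8))
    roi[sl]=a; return roi
def rot(phi):
    c,s=np.cos(phi),np.sin(phi); q=Rn.from_matrix(np.array([[c,0,-s],[s,0,c],[0,-1,0]])).as_quat(); return [q[3],q[0],q[1],q[2]]
def red_cap(cam,im,box):
    l,t,w,h=[int(v) for v in box]; f=im.astype(float); g=f[...,0]-np.maximum(f[...,1],f[...,2]); m=np.zeros(g.shape)
    m[t-3:t+h+3,l-3:l+w+3]=np.clip(g[t-3:t+h+3,l-3:l+w+3]-30,0,None); ys,xs=np.mgrid[:400,:640]; return (m*xs).sum()/m.sum(),(m*ys).sum()/m.sum()
E
cat > m.py <<'E'
from h import *
im=cv2.imread("pics/top0.png")[:,:,::-1]; ov=cv2.resize(im[110:290,165:485],(800,450),interpolation=cv2.INTER_CUBIC).copy()
for n,b in dict(white=(190,173,39,45),blue=(383,185,44,39),yellow=(290,150,33,46)).items():
    p,e=fit("top",dish_mask(im,n,b),.044); print(n,p.round(4),round(e,3))
    c,s=np.cos(p[2]),np.sin(p[2]); w=np.r_[K,[[0,.032],[0,-.02]]]@np.array([[c,s],[-s,c]])+p[:2]; uv=(proj("top",np.c_[w,np.r_[np.full(len(K),.044),.026,.026]])+.5-[165,110])*2.5-.5
    cv2.polylines(ov,[np.round(uv[:-2]).astype(int).astype(np.int32)],True,(0,255,0)); cv2.line(ov,*[tuple(int(v) for v in u) for u in uv[-2:]],(255,0,255))
cv2.imwrite("pics/ov.png",ov[:,:,::-1])
uv=red_cap("top",im,(190,173,39,45)); print("cap top",uv,unproj("top",uv,.077).round(4))
si=cv2.imread("pics/side0.png")[:,:,::-1]; uv=red_cap("side",si,(228,334,25,38)); print("cap side",uv,unproj("side",uv,.073).round(4))
f=im.astype(float); m=((f[...,0]-f[...,2])>110)&(f[...,0]>180); m[:, :250]=0;m[:,295:]=0;m[:190]=0;m[240:]=0
ys,xs=np.nonzero(m); print("tray",len(xs),unproj("top",(xs.mean(),ys.mean()),.004).round(4))
for n,uv in dict(petri=(332,221),oil=(300,218),amber=(247,150),slide=(203,145),wash=(361,157)).items(): print(n,unproj("top",uv,.02).round(3)[:2])
E
python3 m.py
```

```text
white [ 0.5247  0.3047 -0.0914] 0.502
blue [ 0.4822 -0.3547  0.9728] 0.075
yellow [ 0.5989  0.0013 -0.3799] 0.118
cap top (np.float64(197.83937274846366), np.float64(183.89701207883027)) [0.5457 0.3558 0.077 ]
cap side (np.float64(237.43135603923716), np.float64(345.9517955626658)) [0.5488 0.3546 0.073 ]
tray 40 [0.4557 0.101  0.004 ]
petri [ 0.43  -0.105]
oil [0.438 0.007]
amber [0.677 0.203]
slide [0.692 0.361]
wash [ 0.659 -0.204]
```

View pics/ov.png

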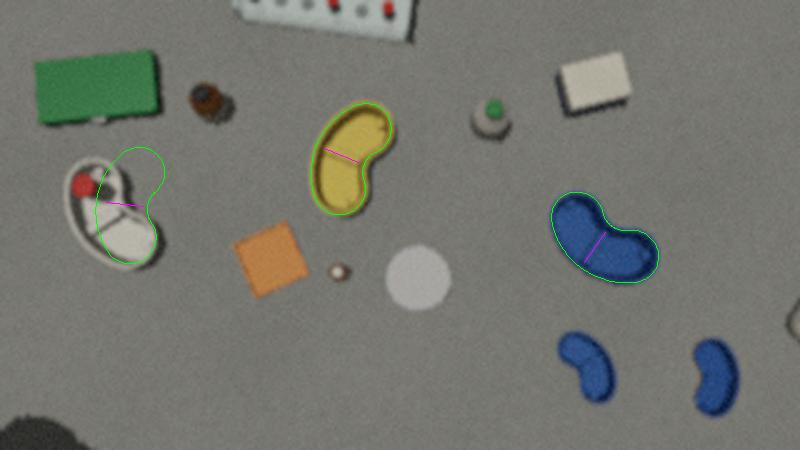

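```bash
cat >> h.py <<'E'
def dish_mask(im,name,box):
    l,t,w,h=[int(round(v)) for v in box]; S=6; sl=np.s_[t-5:t+h+5,l-5:l+w+5]
    f=cv2.resize(im[sl].astype(np.float32),None,fx=S,fy=S,interpolation=cv2.INTER_CUBIC); R,G,B=f[...,0],f[...,1],f[...,2]
    g=dict(blue=(B-R)/(B+R+20),yellow=(R-B)/(B+R+20),white=np.maximum((R+G+B)/3,R))[name]
    bg=np.median(np.r_[g[:6].ravel(),g[-6:].ravel()]); fg=np.percentile(g,75 if name!="white" else 95)
    b=((g-bg)/(fg-bg)>(.5 if name!="white" else .35)).astype(np.uint8)
    b=cv2.morphologyEx(b,cv2.MORPH_CLOSE,cv2.getStructuringElement(2,(13,13)))
    cs,_=cv2.findContours(b,cv2.RETR_EXTERNAL,cv2.CHAIN_APPROX_NONE)
    fill=cv2.drawContours(np.zeros_like(b),[max(cs,key=cv2.contourArea)],-1,1,-1)
    m=np.zeros(im.shape[:2],np.float32); m[sl]=cv2.resize(fill.astype(np.float32),None,fx=1/S,fy=1/S,interpolation=cv2.INTER_AREA); return m
E
sed -i 's/^f=im.astype.*/f=im.astype(float); m=((f[...,0]-f[...,2])>70); m[:, :250]=0;m[:,295:]=0;m[:190]=0;m[240:]=0/' m.py
cat >> m.py <<'E'
x,y,w,h=165,150,80,85; cv2.imwrite("pics/wz.png",cv2.resize(ov[100:290,40:190],(450,570),interpolation=cv2.INTER_CUBIC)[:,:,::-1])
for n,t in (("w",1),("b",1),("y",1)): pass
(cx,cy),(a,b),an=cv2.minAreaRect(np.argwhere(m)[:,::-1].astype(np.float32)); print(a,b,an)
E
python3 m.py
python3 - <<'E'
from h import *
def c(a): return (a+np.pi)%(2*np.pi)-np.pi
for nm,x,y,ph,z in [("jar",.546,.3555,0,.048),("jar",.546,.3555,1.57,.048),("blue",.482,-.355,.973,.01),("yel",.599,.001,-.38,.01)]:
  for k in (0,np.pi):
    for zz in (z,.2):
      q=bot.solve_ik([x,y,zz],rot(ph+k)); print(nm,round(ph+k,2),zz,None if q is None else np.round(q,2))
E
```

```text
white [0.5048 0.337  0.627 ] 0.101
blue [ 0.4813 -0.3544  1.0019] 0.027
yellow [ 0.6003 -0.0008 -0.386 ] 0.118
cap top (np.float64(197.83937274846366), np.float64(183.89701207883027)) [0.5457 0.3558 0.077 ]
cap side (np.float64(237.43135603923716), np.float64(345.9517955626658)) [0.5488 0.3546 0.073 ]
tray 539 [0.4544 0.104  0.004 ]
petri [ 0.43  -0.105]
oil [0.438 0.007]
amber [0.677 0.203]
slide [0.692 0.361]
wash [ 0.659 -0.204]
23.678539276123047 41.147674560546875 62.02052688598633
jar 0 0.048 [ 0.46  0.67 -0.13  0.77  0.    2.03]
jar 0 0.2 [0.46 0.54 0.05 1.09 0.   2.03]
jar 3.14 0.048 [ 0.46  0.67 -0.13  0.77  0.   -1.11]
jar 3.14 0.2 [ 0.46  0.54  0.05  1.09  0.   -1.11]
jar 1.57 0.048 [ 0.46  0.67 -0.13  0.77  0.    0.46]
jar 1.57 0.2 [0.46 0.54 0.05 1.09 0.   0.46]
jar 4.71 0.048 [ 0.46  0.67 -0.13  0.77  0.   -2.68]
jar 4.71 0.2 [ 0.46  0.54  0.05  1.09  0.   -2.68]
blue 0.97 0.01 [-0.76  0.64 -0.31  0.62  0.   -0.16]
blue 0.97 0.2 [-0.76  0.44 -0.11  1.03  0.   -0.16]
blue 4.11 0.01 [-0.76  0.64 -0.31  0.62  0.    2.98]
blue 4.11 0.2 [-0.76  0.44 -0.11  1.03  0.    2.98]
yel -0.38 0.01 [-0.12  0.64 -0.31  0.62  0.    1.83]
yel -0.38 0.2 [-0.12  0.44 -0.11  1.03  0.    1.83]
yel 2.76 0.01 [-0.12  0.64 -0.31  0.62  0.   -1.31]
yel 2.76 0.2 [-0.12  0.44 -0.11  1.03  0.   -1.31]
```

View pics/ov.png

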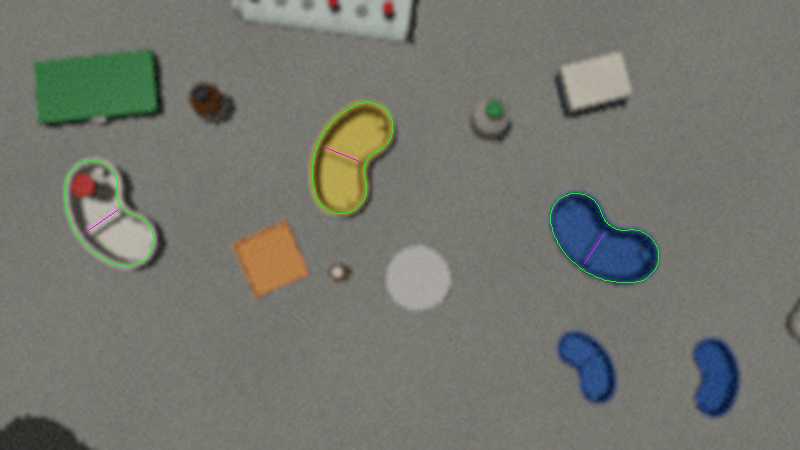

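Run:
```python
from h import *
q=rot(np.pi/2); t0=bot.read_clock()
bot.move_pose([.547,.355,.16],q); print(bot.read_clock())
bot.move_linear([.547,.355,.050],speed=.15); bot.set_gripper(0.0,30); print("w",bot.read_gripper_width())
bot.move_linear([.547,.355,.20],speed=.2); print("w",bot.read_gripper_width(),bot.read_ft_force())
bot.move_pose([.4544,.104,.16],q); bot.move_linear([.4544,.104,.065],speed=.2)
c=bot.move_linear([.4544,.104,.049],speed=.04,until_force=4); print(c,bot.read_position(),bot.read_clock())
bot.set_gripper(.7); bot.move_linear([.4544,.104,.2],speed=.25)
bot.move_pose([.42,-.2,.25],q)
for n in ("top","side"): cv2.imwrite(f"pics/{n}1.png",bot.camera(n)[:,:,::-1])
print(bot.read_clock())
```

```text
2.7
w 0.3622342627130403
w 0.3601162061042328 [-0.50745903 -0.45512148 -0.89563443]
True [0.4552116  0.10462052 0.05031849] 7.1083
9.5333
```

```bash
cat >> h.py <<'E'
KS=[(h,kidney(r)) for h,r in ((0,27.5),(.011,29.6),(.022,31.75),(.033,33.9),(.044,36.))]
# tips' centre line keeps its place, so base x = +-73.5, y -39.5..33.5 (given 146 x 73)
def fit2(masks,x0,z0=0,S=5):
    """joint 3-D silhouette fit; masks {cam:mask}; x0 = start (x,y,th)"""
    D={}
    for cam,m in masks.items():
        ys,xs=np.nonzero(m>.5); a=(xs.min()-8,ys.min()-8); b=(xs.max()+9,ys.max()+9)
        D[cam]=(a,cv2.resize(m[a[1]:b[1],a[0]:b[0]],None,fx=S,fy=S,interpolation=cv2.INTER_CUBIC)>.5)
    def one(cam,p):
        (a,m)=D[cam]; im=np.zeros(m.shape,np.uint8); c,s=np.cos(p[2]),np.sin(p[2])
        for h,k in KS:
            w=k@np.array([[c,s],[-s,c]])+p[:2]; uv=(proj(cam,np.c_[w,np.full(len(w),z0+h)])+.5-a)*S-.5
            cv2.fillPoly(im,[np.round(uv*16).astype(np.int32)],1,shift=4)
        im=im.astype(bool); return 1-(im&m).sum()/(im|m).sum()
    f=lambda q: sum(one(c,[q[0]/100,q[1]/100,q[2]/10]) for c in D)
    x=np.array(x0)*[100,100,10]
    for k in range(2): x=minimize(f,x,method="Nelder-Mead",options=dict(initial_simplex=np.array([x,x+[.8,0,0],x+[0,.8,0],x+[0,0,1.5]]))).x
    p=x/[100,100,10]; return p,[round(one(c,p),3) for c in D]
def draw(im,cam,p,box,s,out,z0=0):
    l,t,w,h=box; o=cv2.resize(im[t:t+h,l:l+w],None,fx=s,fy=s,interpolation=cv2.INTER_CUBIC).copy(); c,sn=np.cos(p[2]),np.sin(p[2]); M=np.array([[c,sn],[-sn,c]])
    for hh,k in (KS[0],KS[-1],(.026,np.array([[-.006,-.02],[.006,-.02],[.006,.032],[-.006,.032]]))):
        uv=(proj(cam,np.c_[k@M+p[:2],np.full(len(k),z0+hh)])+.5-[l,t])*s-.5; cv2.polylines(o,[np.round(uv).astype(np.int32)],True,(0,255,0))
    return o
E
cat > m2.py <<'E'
from h import *
L=lambda n:cv2.imread(f"pics/{n}.png")[:,:,::-1]
J=dict(white=("1",(190,173,39,45),(219,324,85,57),[.505,.337,.627]),blue=("0",(383,185,44,39),(325,151,46,35),[.4813,-.3544,1.0]),yellow=("0",(290,150,33,46),(253,209,57,46),[.6,0,-.386]))
tiles=[]
for n,(i,bt,bs,x0) in J.items():
    it,is_=L("top"+i),L("side"+i); mt,ms=dish_mask(it,n,bt),dish_mask(is_,n,bs)
    for M in ({"top":mt},{"side":ms},{"top":mt,"side":ms}):
        p,e=fit2(M,x0); print(n,list(M),p.round(4),e)
    row=[cv2.resize(draw(im,c,p,(b[0]-8,b[1]-8,b[2]+16,b[3]+16),5,0),(260,260)) for im,c,b in ((it,"top",bt),(is_,"side",bs))]
    row=[*row]+[cv2.resize(m[b[1]-8:b[1]+b[3]+8,b[0]-8:b[0]+b[2]+8],(130,130))[...,None].repeat(3,2)*255 for m,b in ((mt,bt),(ms,bs))]
    tiles.append(np.vstack([row[0],row[1]]) if 0 else np.vstack([row[0],row[1],np.hstack(row[2:])[:75]]))
cv2.imwrite("pics/fit.png",np.hstack(tiles)[:,:,::-1])
E
python3 m2.py
```

```text
white ['top'] [0.5052 0.339  0.5459] [np.float64(0.083)]
white ['side'] [0.5097 0.3312 0.6024] [np.float64(0.118)]Traceback (most recent call last):
  File "m2.py", line 8, in <module>
    p,e=fit2(M,x0); print(n,list(M),p.round(4),e)
        ~~~~^^^^^^
  File "h.py", line 80, in fit2
    for k in range(2): x=minimize(f,x,method="Nelder-Mead",options=dict(initial_simplex=np.array([x,x+[.8,0,0],x+[0,.8,0],x+[0,0,1.5]]))).x
                         ~~~~~~~~^^^^^^^^^^^^^^^^^^^^^^^^^^^^^^^^^^^^^^^^^^^^^^^^^^^^^^^^^^^^^^^^^^^^^^^^^^^^^^^^^^^^^^^^^^^^^^^^^^^^^^^^
    res = _minimize_neldermead(fun, x0, args, callback, bounds=bounds,
                               **options)
    fsim[j] = func(sim[j])
              ~~~~^^^^^^^^
    fx = function(np.copy(x), *(wrapper_args + args))
  File "h.py", line 78, in <lambda>
    f=lambda q: sum(one(c,[q[0]/100,q[1]/100,q[2]/10]) for c in D)
                ~~~^^^^^^^^^^^^^^^^^^^^^^^^^^^^^^^^^^^^^^^^^^^^^^^
  File "h.py", line 78, in <genexpr>
    f=lambda q: sum(one(c,[q[0]/100,q[1]/100,q[2]/10]) for c in D)
                    ~~~^^^^^^^^^^^^^^^^^^^^^^^^^^^^^^^
  File "h.py", line 75, in one
    w=k@np.array([[c,s],[-s,c]])+p[:2]; uv=(proj(cam,np.c_[w,np.full(len(w),z0+h)])+.5-a)*S-.5
                                            ~~~~^^^^^^^^^^^^^^^^^^^^^^^^^^^^^^^^^^^
  File "h.py", line 6, in proj
    c=bot.calibration(cam); E=np.array(c["extrinsics"]); p=np.atleast_2d(P)@E[:3,:3].T+E[:3,3]
ValueError: time passes only in moves, steps and waits
```

```bash
sed -i 's/bot.calibration(cam)/CAL[cam]/; s/^K=kidney()/CAL={n:{k:np.array(v) for k,v in bot.calibration(n).items() if k in ("mtx","extrinsics")} for n in ("top","side")}\nK=kidney()/' h.py; python3 m2.py
```

```text
white ['top'] [0.5052 0.339  0.5459] [np.float64(0.083)]
white ['side'] [0.5097 0.3312 0.6024] [np.float64(0.118)]
white ['top', 'side'] [0.5082 0.3343 0.5922] [np.float64(0.111), np.float64(0.154)]
blue ['top'] [ 0.4815 -0.3544  0.9993] [np.float64(0.025)]
blue ['side'] [ 0.4841 -0.3576  0.9837] [np.float64(0.035)]
blue ['top', 'side'] [ 0.4823 -0.3551  0.9894] [np.float64(0.033), np.float64(0.061)]
yellow ['top'] [ 0.599  -0.     -0.3728] [np.float64(0.116)]
yellow ['side'] [ 0.6026 -0.0015 -0.3798] [np.float64(0.03)]
yellow ['top', 'side'] [ 0.6018 -0.0012 -0.3781] [np.float64(0.119), np.float64(0.031)][ WARN:0@1.914] global loadsave.cpp:1063 imwrite_ Unsupported depth image for selected encoder is fallbacked to CV_8U.
```

View pics/fit.png

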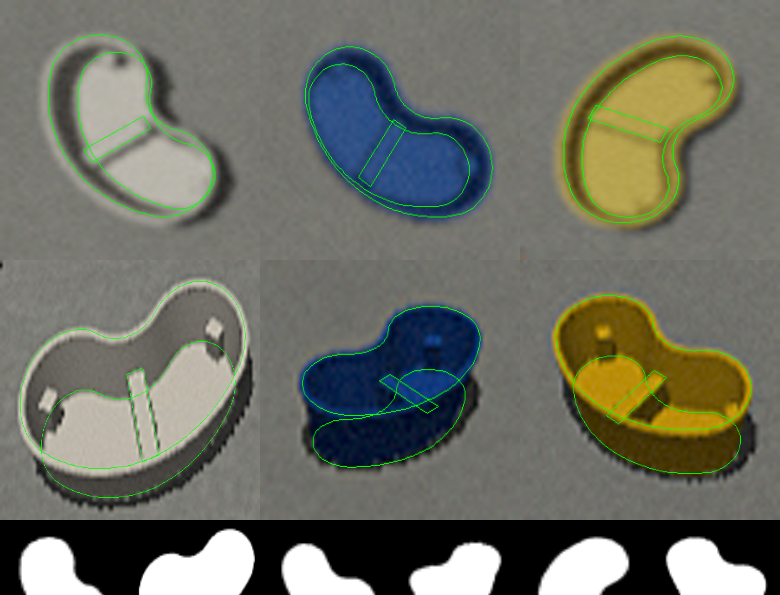

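```bash
cat > m3.py <<'E'
import h; from h import *
h.KS=h.KS[-1:]
L=lambda n:cv2.imread(f"pics/{n}.png")[:,:,::-1]
it,is_=L("top1"),L("side1"); mt,ms=dish_mask(it,"white",(190,173,39,45)),dish_mask(is_,"white",(219,324,85,57))
for M in ({"top":mt},{"side":ms},{"top":mt,"side":ms}): print(list(M),*fit2(M,[.507,.336,.6]))
# jar check
s=red_cap("side",is_,(312,235,40,60)); print("jar",unproj("side",s,.073).round(4)); t=red_cap("top",it,(250,190,40,45)); print(unproj("top",t,.077).round(4))
E
python3 m3.py
python3 - <<'E'
from h import *
for k in (0,np.pi):
  for th in (.99,.60,-.38): print(k,th,[None if (q:=bot.solve_ik(p,rot(th+k))) is None else np.round(q,2)[[0,5]] for p in ([.482,-.355,.1],[.507,.335,.1],[.601,-.001,.1])])
E
```

```text
['top'] [0.50531267 0.33856216 0.58248399] [np.float64(0.098)]
['side'] [0.50819019 0.33753108 0.57589481] [np.float64(0.073)]
['top', 'side'] [0.5076369  0.33708041 0.60202479] [np.float64(0.099), np.float64(0.074)]
jar [0.4392 0.1542 0.073 ]
[0.4513 0.0976 0.077 ]
0 0.99 [array([-0.76, -0.18]), array([0.46, 1.04]), array([-0.12,  0.46])]
0 0.6 [array([-0.76,  0.21]), array([0.46, 1.43]), array([-0.12,  0.85])]
0 -0.38 [array([-0.76,  1.19]), array([0.46, 2.41]), array([-0.12,  1.83])]
3.141592653589793 0.99 [array([-0.76,  2.96]), array([ 0.46, -2.1 ]), array([-0.12, -2.69])]
3.141592653589793 0.6 [array([-0.76, -2.93]), array([ 0.46, -1.71]), array([-0.12, -2.3 ])]
3.141592653589793 -0.38 [array([-0.76, -1.95]), array([ 0.46, -0.73]), array([-0.12, -1.32])]
```

Run:
```python
from h import *
x,y,th=.4823,-.3557,.99; q=rot(th)
bot.set_gripper(.55)
bot.move_pose([x,y,.12],q); c=bot.move_linear([x,y,.010],speed=.12,until_force=6); print(c,bot.read_position())
bot.set_gripper(0.0,60); print("w",bot.read_gripper_width(),bot.read_ft_force())
bot.move_linear([x,y,.20],speed=.15); print("w",bot.read_gripper_width(),bot.read_ft_force(),bot.read_moment())
bot.move_pose([.507,.3375,.20],rot(.587)); bot.move_linear([.507,.3375,.11],speed=.15)
for n in ("top","side"): cv2.imwrite(f"pics/{n}2.png",bot.camera(n)[:,:,::-1])
print(bot.read_clock(),bot.read_position())
a=cv2.imread("pics/side2.png")[225:400,170:380]; b=cv2.imread("pics/top2.png")[150:240,150:300]
cv2.imwrite("pics/v2.png",np.vstack([cv2.resize(a,(480,400),interpolation=2),cv2.resize(b,(480,200*480//333),interpolation=2)[:200]]))
```

```text
False [ 0.48290112 -0.35613846  0.0108665 ]
w 0.11996748010360471 [0.06817711 1.30207726 6.09644363]
w 0.11993750345671159 [-0.11546661 -0.33810635 -1.0419367 ] [-0.00643565  0.05886214 -0.04079434]
16.8833 [0.50803851 0.33792319 0.11137711]
```

View pics/v2.png

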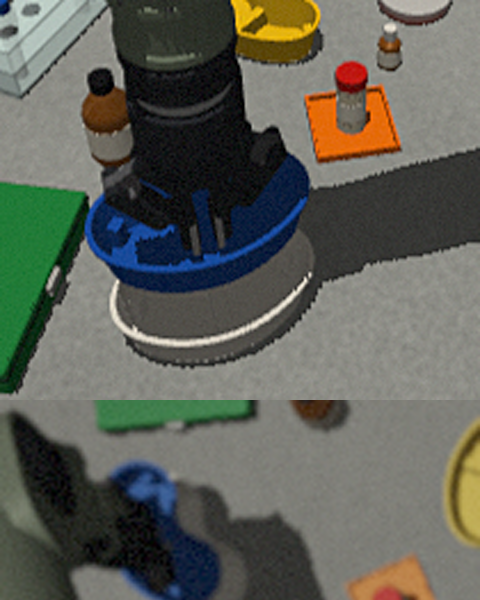

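Run:
```python
from h import *
im=cv2.imread("pics/side2.png")[:,:,::-1]
a=draw(im,"side",[.508,.3379,.587],(190,290,130,105),6,0,z0=.1005)
b=draw(im,"side",[.507,.3375,.587],(190,290,130,105),6,0,z0=0)
o=np.maximum(a,b); cv2.imwrite("pics/v3.png",np.where((b!=a).any(2,keepdims=True),o,a)[:,:,::-1][:600])
```

```text
(no output)
```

View pics/v3.png

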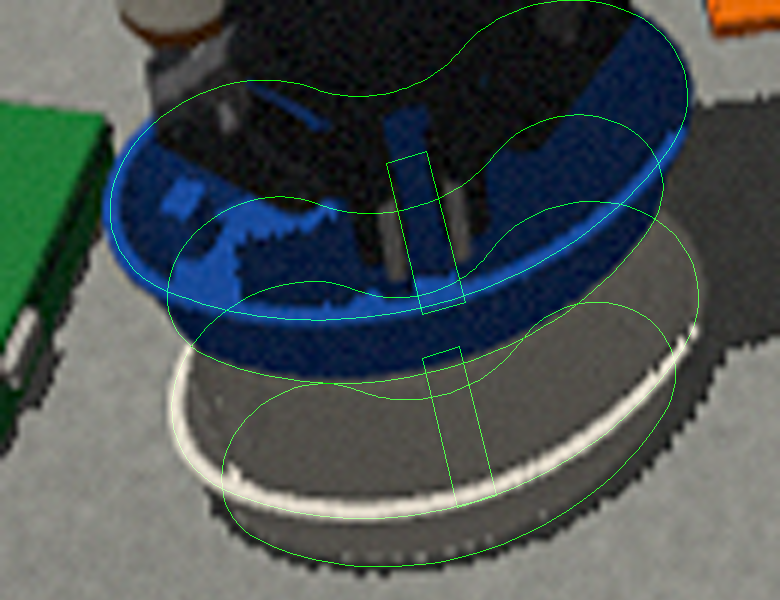

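Run:
```python
from h import *
x,y=.507,.3375
bot.move_linear([x,y,.058],speed=.1)
c=bot.move_linear([x,y,.031],speed=.03,until_force=4); print(c,bot.read_position(),bot.read_ft_force(),bot.read_moment(),bot.read_clock())
```

```text
True [0.50674813 0.33739369 0.03686448] [-1.46168224  0.28750012  4.18195862] [-0.04486408  0.09398625 -0.00970229] 18.2333
```

Run:
```python
from h import *
bot.set_gripper(.5); p=bot.read_position(); bot.move_linear([p[0],p[1],.2],speed=.2)
x,y,th=.6013,-.0008,-.378; q=rot(th)
bot.move_pose([x,y,.14],q)
for n in ("top","side"): cv2.imwrite(f"pics/{n}3.png",bot.camera(n)[:,:,::-1])
bot.set_gripper(.55)
c=bot.move_linear([x,y,.010],speed=.12,until_force=6); print(c,bot.read_position())
bot.set_gripper(0.0,60); print("w",bot.read_gripper_width(),bot.read_ft_force())
bot.move_linear([x,y,.20],speed=.15); print("w",bot.read_gripper_width(),bot.read_ft_force(),bot.read_moment(),bot.read_clock())
import h; KS=list(h.KS)
b={"top":(186,170,43,50),"side":(212,300,95,70)}; I={n:cv2.imread(f"pics/{n}3.png")[:,:,::-1] for n in b}
M={n:dish_mask(I[n],"blue",b[n]) for n in b}
h.KS=KS[-1:]
for n in b: print(n,*fit2({n:M[n]},[.507,.3375,.587],z0=.026))
print(*fit2(M,[.507,.3375,.587],z0=.026))
cv2.imwrite("pics/v4.png",cv2.resize(draw(I["side"],"side",[.507,.3375,.587],(195,290,130,100),6,0,z0=.026),(780,600))[:,:,::-1])
```

```text
False [ 0.60203907 -0.00087565  0.0107908 ]
w 0.12432641713356728 [-0.25584833  0.41775776  5.56612078]
w 0.12153338339989223 [-0.0652877  -0.04086221 -1.97061589] [-0.02531386  0.01108824 -0.00864058] 24.3333
top [0.50495025 0.33646934 0.60540061] [np.float64(0.059)]
side [0.50529752 0.3409749  0.57656391] [np.float64(0.132)]
[0.5051575  0.33712527 0.60714427] [np.float64(0.061), np.float64(0.143)]
```

View pics/v4.png

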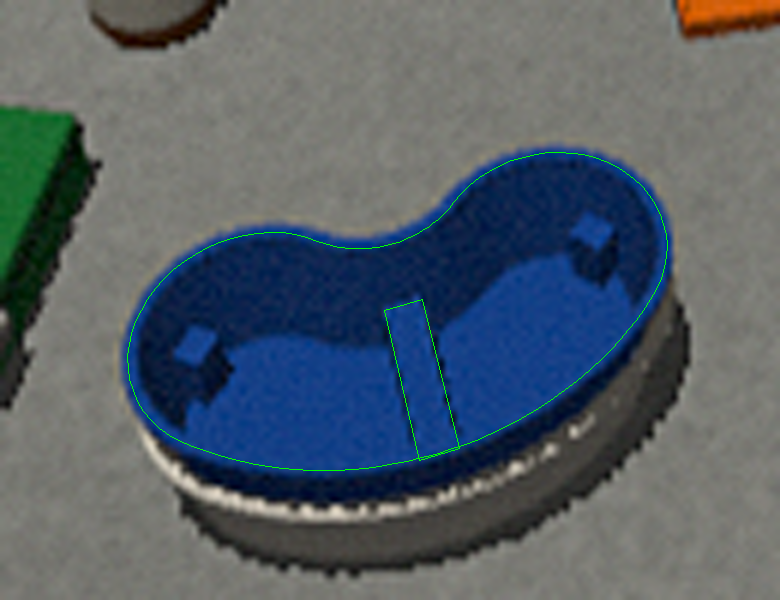

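Run:
```python
from h import *
x,y=.507,.3378; q=rot(.587)
bot.move_pose([x,y,.20],q); bot.move_linear([x,y,.105],speed=.15)
cv2.imwrite("pics/side4.png",bot.camera("side")[:,:,::-1])
im=cv2.imread("pics/side4.png")[:,:,::-1]
p=bot.read_position(); print(p)
cv2.imwrite("pics/v5.png",draw(im,"side",[p[0],p[1],.587],(190,270,130,120),5,0,z0=p[2]-.0108)[:,:,::-1])
```

```text
[0.5081156  0.33797331 0.10621097]
```

View pics/v5.png

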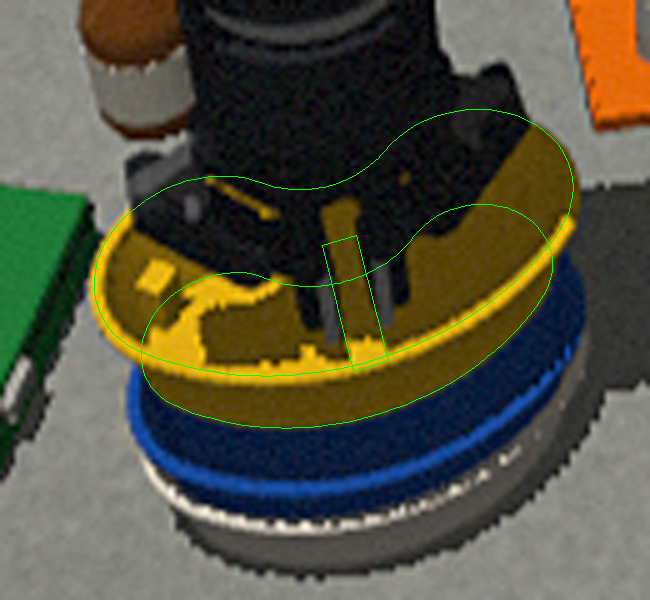

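Run:
```python
from h import *
x,y=.507,.3375
bot.move_linear([x,y,.084],speed=.1)
c=bot.move_linear([x,y,.057],speed=.03,until_force=4); p=bot.read_position(); print(c,p,bot.read_ft_force(),bot.read_moment())
if p[2]<.0655:
    bot.set_gripper(.5); bot.move_linear([p[0],p[1],.2],speed=.2); bot.move_pose([.42,-.15,.3],rot(.6))
    cv2.imwrite("pics/side5.png",bot.camera("side")[:,:,::-1])
    im=cv2.imread("pics/side5.png")[:,:,::-1]
    cv2.imwrite("pics/v6.png",cv2.resize(draw(im,"side",[.507,.3375,.587],(110,200,250,200),3,0,z0=.052),(750,600))[:,:,::-1])
print(bot.read_clock())
```

```text
True [0.50681112 0.33741698 0.06281369] [-1.69724041 -0.59752242  5.12697828] [-0.06911828  0.1286527   0.01093768]
30.6667
```

View pics/v6.png

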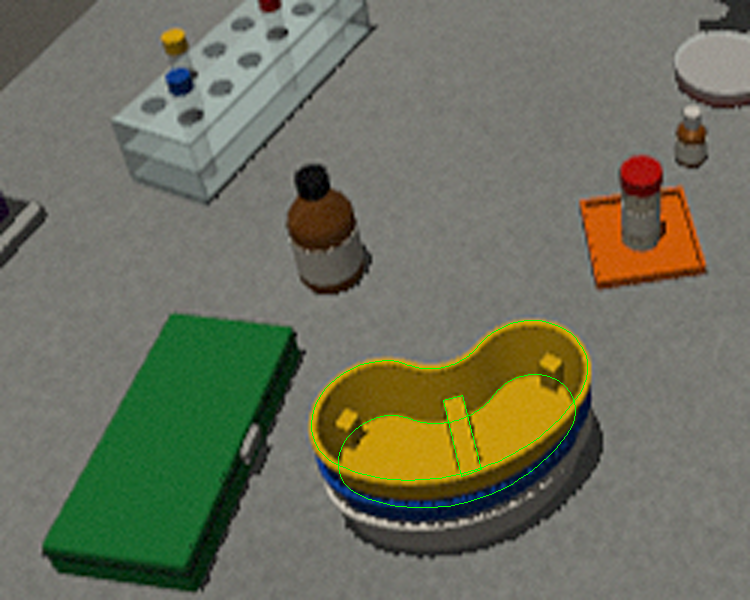

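All three dishes are nested and level, matching the predicted outline at +52 mm. The jar stands upright in the tray and the bystanders in this view are undisturbed.

```bash
python3 -c "
from cell import bot
bot.close_job()"
```

```text
the job is handed in; nothing more can be done
```

The jar stands upright in the orange tray. The largest blue dish is nested in the white one, and the yellow in the blue. I handed the job in at about 31 s of the 72 s allowed.

**Nesting:** each dish met resistance within about 0.2 mm of its computed home height, with the tool at 0.0369 m for blue and 0.0628 m for yellow. In the last side picture, yellow's rim, floor outline and divider line up with the pose predicted for a level stack 52 mm up.

**Checks that disagreed:**
- **White and blue dish poses:** the two cameras differed by about 3–4 mm and 0.03 rad when I fitted their outlines. The fit tolerated this.
- **Jar position:** the colour-based check after placing was spoiled by the orange tray. I confirmed the jar by eye in the pictures, where it is upright and well inside the tray.

**Not re-measured:** in the last side picture, the bystanders in view look undisturbed (amber and oil bottles, slide box, Petri dish). The wash bottle and carton are outside that crop. I did not measure any bystander's position again, nor the white dish's final position.

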